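# Draw a fossil clamp shut with its turnbuckle

## Task

Two identical turnbuckle clamps stand on the store's bench; only one has a fossil block lying between its jaws. On that one, swing the turnbuckle's lever up and over towards the fossil as far as it goes, so that both jaws draw in together and hold the block, then let go. Leave the empty clamp as it is and do not knock the fossil about.

Things in the scene. Friction and masses are not known exactly. Their poses are not given: they have to be found in the camera images.
- turnbuckle (a joint): turn (rad) of the steel turnbuckle, 80 x 26 mm, of the fossil's clamp. Axis level, 58 mm above the bench, 93 mm beside the fossil's centre. Its lever (8 mm bar) leans away from the fossil by 0.95 at value 0, is upright at 0.95, leans to the fossil by 0.80 at the stop, 1.75. Starts at 0 to 0.5. Each jaw draws in 8 mm per rad and meets the block near 1.70. Takes 3 N at the knob; stays where left
- turnbuckle_knob (a point): centre of that lever's black knob: cylinder 20 mm across, 30 mm long along the turnbuckle's axis, 85 mm from the axis; 107 mm above the bench at joint 0, 143 upright, 117 at the stop. Its y is the turnbuckle's axis, its z points outwards along the lever; a growing joint turns it about +y, up and over towards the fossil. Jaw tops are 78 mm above the bench
- fossil_center (a point): centre of the loose fossil, a lumpy grey-brown stone with a spiral shell on top, 60 x 100 x 44 mm (x, y, z), top about 67 mm above the bench; it lies between the jaws, its 100 mm length (y) along the turnbuckle's axis
- spare_knob (a point): centre of the same knob on the identical, empty clamp (to be left as it is); axes as for the other knob
There are look-alikes about, which are no part of the job. Leave any yellow look-alike of the part that bears fossil_center alone.

How it is judged:
At the end, for the whole second after the job is handed in: The fossil clamp's turnbuckle is at rest within 0.2 rad of its stop (joint above 1.55); the fossil lies level (10 degrees), within 10 mm of the clamp's middle along the axis and 20 mm of its start; the empty clamp's knob is within 15 mm of its start (value of joint turnbuckle above 1.55 rad and velocity of joint turnbuckle between -0.05 and 0.05 rad/s and y of fossil_center in the frame of turnbuckle_knob between -0.01 and 0.01 m and angle between fossil_center's own z axis and vertical below 0.17 rad and distance of fossil_center from where it was at the start of the episode below 0.02 m and distance of spare_knob from where it was at the start of the episode below 0.015 m); the robot touches nothing.
It fails at once if the empty clamp's lever is moved by more than 15 mm at its knob (distance of spare_knob from where it was at the start of the episode above 0.015 m).
It fails at once if the fossil is knocked more than 25 mm away or lifted out (distance of fossil_center from where it was at the start of the episode above 0.025 m).
It also fails if it takes over 40 s, if anything falls off the work surface, if the arm or the gripper's body presses on something with over 40 N, if the wrist force passes 120 N, or if a joint passes its speed limit or range.

## Robot

A 6-joint arm with a two-finger parallel gripper is mounted at the origin on the work surface. World frame = base frame: x ahead of the robot, y to its left, z up, the work surface at z = 0. Lengths are in m, angles in rad, forces in N, time in s.
With the tool pointing down it reaches from about 0.3 to 0.875 m from the base axis. Payload 4.2 kg.
Tool frame: the origin (TCP) lies at the very end of the fingers, on their centre line; the grasp point (between the pads) lies 19 mm behind it; z points along the fingers, y is the line along which they close (so a half turn about z gives the same grasp; the last joint's range is limited). The gripper opens to 85 mm and grips with 20 to 120 N. Pads are 22 mm wide; open, the fingers measure 114 mm over their backs; the gripper's body (76 mm by 85 mm) begins 54 mm behind the grasp point. The pads swing forward as they close: fully open they stand 13 mm farther back than shut.
Start: joints at [1.33, 0.32, 1.565, -0, 1.257, -0.02], TCP at [0.126, 0.561, 0.231] pointing down, gripper open.
Joint ranges: [-3.11, 3.11], [-0.84, 2.01], [0.21, 2.61], [-1.34, 4.49], [0.05, 2.63], [-2.56, 2.56]. Speed limits (rad/s): [2.57, 2.57, 3.14, 3.14, 3.14, 3.14].

## Interface

Orientations are given as a unit quaternion [w, x, y, z].
In Python, from bench import * gives the robot as it stands. The module is installed in compiled form; this text tells all that it offers.
- The arm moves only by the tool carry_out, never from a script. Its argument "motion" is a list of rows, each an object with "translation": the shift along the tool's x, y, z in m, a list of three; "turn": the turn about the tool's z in degrees. In form: [{"translation": [x, y, z], "turn": turn}, ...]. A call has exactly 8 rows; each row shifts and turns the commanded pose from where the row before left it, along the tool's axes as they then stand; what a row does not reach is not made up. A row lasts 1/8 s, in which the tool goes at most 62.5 mm and 10.7 degrees, less where a joint would pass 70% of its speed; a pose out of reach is approached as far as the arm can. A call is refused whole if a number of a shift passes 0.0625 or a number of a turn 10.7, either way. A call with a gripper value outside its range is refused whole. "claw" is the gripper command: -1 is fully open, 1 is shut, values between are in proportion, set as the call begins (left out, the last holds). The fingers move at their own pace and stop on an object; "squeeze" is the grip in N (left out, the last holds). Time passes only in rows, so rows that do not move let the fingers close, or fill a call up. It gives the time, the measured TCP pose, the force, the opening and the grip force at its end, in the units of the state.
- get_obs(): the state, without advancing time (a new reading comes with each control period).
- capture(name): name is "side" or "top"; returns the picture (420x560x3 uint8, blue, green, red); there is no depth.
- calibration(name): a dict with "intrinsics" (3x3 intrinsics, pixels), "dist_coeffs" ([k1, k2, p1, p2, k3] as OpenCV has them; the pictures are not rectified), "R" (3x3) and "t" (3): a world point X has camera coordinates R X + t. Camera axes: x right, y down, z forward; pixel columns grow to the right and rows downward; lengths in m; the calibration is good to about 2 mm. A picture is of the moment at which its call begins. calibration takes no time and is no camera call.
- sign_off(): hands the job in; it is judged then, once.
The state is a dict: "time": time; "joint_positions": joint angles; "dq": joint speeds; "effort": joint torques, N m; "tool_pos": TCP position; "eef_rot": TCP orientation; "contact_force": force on the tool from outside, world axes, zero at the start; "ft_torque": the same for the moment, N m; "gripper_width": opening from 0.0 (shut) to 1.0 (fully open); "grip_force": force on a finger pad.
Only numpy, scipy, OpenCV 4.12 (cv2) and the standard library are available. Lean on these libraries where they do the work, as an engineer would, in place of code of your own. Each camera call takes 0.05 s, during which the arm holds its last target. There are 200 camera calls.

## Working session

There is one attempt and no reset: what is moved stays moved. The work goes in short steps, Python scripts to look and compute and a tool call to move; the robot and the scene stay as the last step left them, time stands still between calls to the robot, and variables do not carry over. Pictures are saved under pics/ and viewed, at most 10 in all, crops included, and the job is handed in when it is done.

Besides the shell and the picture viewer there is one more tool, called after "Call:" by a JSON object that holds its "name" and its "arguments", one argument or row to a line. carry_out: Moves the arm, as the interface text tells. Its arguments: {"type":"object","properties":{"motion":{"type":"array"},"claw":{"type":"number"},"squeeze":{"type":"number"}},"required":["motion"]}

```bash
mkdir -p pics
python3 - <<'E'
from bench import *
import cv2
for n in("side","top"):
    cv2.imwrite(f"pics/{n}0.png",capture(n)); c=calibration(n); print(n,c)
o=get_obs();print(o['tool_pos'],o['eef_rot'],o['time'])
E
```

```text
side {'intrinsics': array([[399.55010797,   0.        , 271.1216561 ],
       [  0.        , 399.55010797, 208.88944234],
       [  0.        ,   0.        ,   1.        ]]), 'dist_coeffs': array([-0.09809328,  0.        ,  0.        ,  0.        ,  0.        ]), 'R': array([[ 0.96370589, -0.26679348,  0.0096023 ],
       [-0.14593264, -0.55657167, -0.81788241],
       [ 0.22355006,  0.78679681, -0.57530527]]), 't': array([-0.48537994,  0.21654449,  0.69725267])}
top {'intrinsics': array([[465.57789983,   0.        , 281.56615558],
       [  0.        , 465.57789983, 207.22801643],
       [  0.        ,   0.        ,   1.        ]]), 'dist_coeffs': array([-0.08835152,  0.        ,  0.        ,  0.        ,  0.        ]), 'R': array([[-1.21195195e-02, -9.99925835e-01, -1.20095098e-03],
       [-9.92113996e-01,  1.21746619e-02, -1.24746132e-01],
       [ 1.24751501e-01, -3.20382906e-04, -9.92187966e-01]]), 't': array([0.07991404, 0.57142932, 1.18904861])}
[0.12583009 0.56061328 0.23056265] [-1.20377680e-04  1.10187915e-01  9.93910435e-01 -8.10415285e-04] 0.1
```

View pics/side0.png

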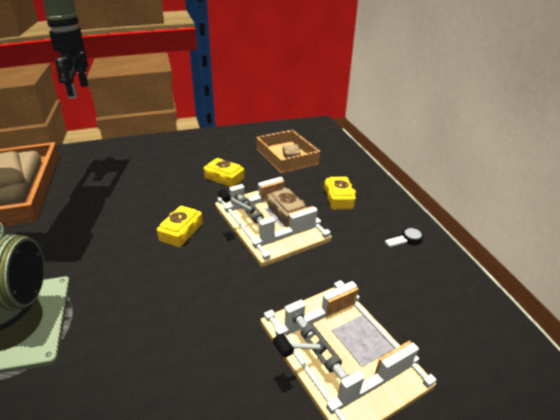

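View pics/top0.png

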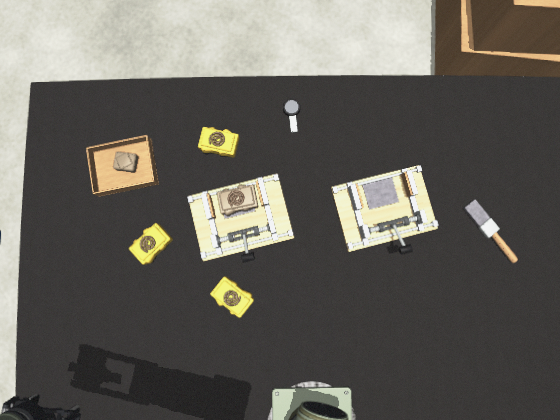

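The top view shows the fossil clamp at about (240,217), with the fossil at (238,198) and its knob at (248,256). The empty clamp is at (385,208), with its knob at (402,247). Three yellow look-alikes lie around them at (218,140), (150,243) and (232,297). In the side view the fossil clamp is at (272,215) and the empty one at (345,350). I'll confirm with an enlarged crop.

Run:
```python
import cv2,numpy as np
a=cv2.imread("pics/top0.png")[165:275,180:300]; b=cv2.imread("pics/side0.png")[165:265,205:335]
a=cv2.resize(a,(400,367),interpolation=3 if 0 else cv2.INTER_CUBIC); 
a=cv2.resize(cv2.imread("pics/top0.png")[170:270,185:285+15],(460,400),interpolation=cv2.INTER_CUBIC)[:, :400]
b=cv2.resize(cv2.imread("pics/side0.png")[170:270,210:310],(400,400),interpolation=cv2.INTER_CUBIC)
cv2.imwrite("pics/crop0.png",np.hstack([a,b]))
```

```text
(no output)
```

View pics/crop0.png

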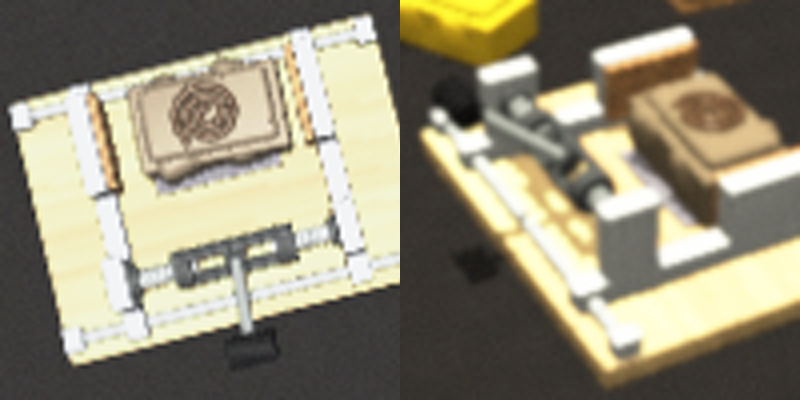

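The crop shows the stone with the spiral between this clamp's jaws. Its knob is at top (247.8,257.5) and side (224.3,194.5). The turnbuckle's middle is at top (244,234) and side (249.5,207). The spiral is at top (236.3,198) and side (288,196.3).

```bash
cat > h.py <<'E'
from bench import *
import cv2,numpy as np
from scipy.spatial.transform import Rotation as Ro
def tri(pt,ps):
    P=[];u=[]
    for n,p in(("top",pt),("side",ps)):
        c=calibration(n);P.append(np.c_[c["R"],c["t"]]);u.append(cv2.undistortPoints(np.array([[p]],float),c["intrinsics"],c["dist_coeffs"]).ravel())
    X=cv2.triangulatePoints(P[0],P[1],u[0],u[1]).ravel();X=X[:3]/X[3]
    r=[np.linalg.norm((lambda y:y[:2]/y[2])(p[:,:3]@X+p[:,3])-v)*430 for p,v in zip(P,u)]
    return X,r
E
python3 - <<'E'
from h import *
for n,a,b in(("knob",(247.8,257.5),(224.3,194.5)),("axis",(244,234),(249.5,207)),("spiral",(236.3,198),(288,196.3)),("spare",(402,247),(284,345))):
    X,r=tri(a,b);print(n,X.round(4),np.round(r,2))
o=get_obs();R=Ro.from_quat(np.roll(o['eef_rot'],-1)).as_matrix();print(R.round(3))
# axis direction from top view: turnbuckle ends (rail posts) at z=.058
def atz(n,p,z):
    c=calibration(n);u=cv2.undistortPoints(np.array([[p]],float),c["intrinsics"],c["dist_coeffs"]).ravel()
    d=c["R"].T@[*u,1];C=-c["R"].T@c["t"];return C+d*(z-C[2])/d[2]
A=atz("top",(185+135/4,170+283/4),.058);B=atz("top",(185+345/4,170+230/4),.058);print(A,B,np.degrees(np.arctan2((A-B)[0],(A-B)[1])))
E
```

```text
knob [0.4411 0.1562 0.1172] [0.34 0.46]
axis [0.5001 0.1698 0.0653] [0.33 0.43]
spiral [0.5952 0.1889 0.0661] [0.47 0.59]
spare [ 0.4604 -0.2252  0.0969] [0.33 0.66]
[[-0.976  0.219 -0.   ]
 [ 0.219  0.976 -0.002]
 [ 0.    -0.002 -1.   ]]
[0.48488314 0.23513398 0.058     ] [0.51740543 0.10008773 0.058     ] -13.5403288456902
```

Knob z is 0.117, against 0.107–0.143 in the text. Knob to axis is 0.060 horizontally, so the lean is about 0.79 and the joint about 0.16. Axis to fossil is about 95 mm and the spiral is at 66 mm, so all of it agrees. The push direction is about +13° from x. I'll push the knob with shut fingers, starting from behind it.

Call:
{"name": "carry_out", "arguments": {
  "motion": [
    {"translation": [-0.044, -0.043, 0], "turn": 0},
    {"translation": [-0.044, -0.043, 0], "turn": 0},
    {"translation": [-0.044, -0.043, 0], "turn": 0},
    {"translation": [-0.044, -0.043, 0], "turn": 0},
    {"translation": [-0.044, -0.043, 0], "turn": 0},
    {"translation": [-0.044, -0.043, 0], "turn": 0},
    {"translation": [-0.044, -0.043, 0], "turn": 0},
    {"translation": [-0.044, -0.043, 0], "turn": 0}
  ],
  "claw": 1,
  "squeeze": 40
}}

```text
time: 1.1
tool_pos: [0.3947, 0.1465, 0.2313]
eef_rot: [0.0, 0.11, 0.994, 0.0]
contact_force: [1.6, 0.3, -0.2]
gripper_width: 0.003
grip_force: 0.0
```

Call:
{"name": "carry_out", "arguments": {
  "motion": [
    {"translation": [0, 0, 0], "turn": -6.5},
    {"translation": [0, 0, 0], "turn": -6.5},
    {"translation": [0, 0, 0], "turn": -6.5},
    {"translation": [0, 0, 0], "turn": -6.5},
    {"translation": [0, 0, 0], "turn": 0},
    {"translation": [0, 0, 0], "turn": 0},
    {"translation": [0, 0, 0], "turn": 0},
    {"translation": [0, 0, 0], "turn": 0}
  ]
}}

```text
time: 2.1
tool_pos: [0.394, 0.1483, 0.2313]
eef_rot: [-0.0, -0.116, 0.993, 0.0]
contact_force: [0.7, 0.1, 0.0]
gripper_width: -0.0
grip_force: 0.0
```

```bash
cat > e.py <<'E'
from h import *
o=get_obs();R=Ro.from_quat(np.roll(o['eef_rot'],-1)).as_matrix();print(o['time'],o['tool_pos'].round(4),o['contact_force'].round(1),o['gripper_width']);print(R.round(3))
K=np.array([.4411,.1562,.1172])
print("knob in tool",(R.T@(K-o['tool_pos'])).round(4))
E
python3 e.py
```

```text
2.1 [0.394  0.1483 0.2313] [0.7 0.1 0. ] -0.00048688997005130936
[[-0.973 -0.23  -0.   ]
 [-0.23   0.973  0.   ]
 [ 0.     0.    -1.   ]]
knob in tool [-0.0476 -0.0032  0.1141]
```

Call:
{"name": "carry_out", "arguments": {
  "motion": [
    {"translation": [0, -0.003, 0.0155], "turn": 0},
    {"translation": [0, 0, 0.0155], "turn": 0},
    {"translation": [0, 0, 0.0155], "turn": 0},
    {"translation": [0, 0, 0.0155], "turn": 0},
    {"translation": [0, 0, 0.0155], "turn": 0},
    {"translation": [0, 0, 0.0155], "turn": 0},
    {"translation": [0, 0, 0.0155], "turn": 0},
    {"translation": [0, 0, 0.0155], "turn": 0}
  ]
}}

```text
time: 3.1
tool_pos: [0.3949, 0.1455, 0.1069]
eef_rot: [0.0, -0.116, 0.993, 0.0]
contact_force: [-0.3, -0.3, -0.4]
gripper_width: 0.003
grip_force: 0.0
```

Call:
{"name": "carry_out", "arguments": {
  "motion": [
    {"translation": [-0.006, 0, 0], "turn": 0},
    {"translation": [-0.006, 0, 0], "turn": 0},
    {"translation": [-0.006, 0, 0], "turn": 0},
    {"translation": [-0.006, 0, 0], "turn": 0},
    {"translation": [-0.006, 0, 0], "turn": 0},
    {"translation": [-0.006, 0, 0], "turn": 0},
    {"translation": [-0.006, 0, 0], "turn": 0},
    {"translation": [-0.006, 0, 0], "turn": 0}
  ]
}}

```text
time: 4.1
tool_pos: [0.4222, 0.1516, 0.1055]
eef_rot: [-0.023, -0.116, 0.993, -0.003]
contact_force: [-44.6, -10.1, 33.6]
gripper_width: 0.003
grip_force: 23.7
```

```bash
python3 e.py
python3 - <<'E'
from h import *
a=cv2.resize(capture("top")[170:270,185:285],(400,400),interpolation=cv2.INTER_CUBIC)
b=cv2.resize(capture("side")[150:250,200:300],(400,400),interpolation=cv2.INTER_CUBIC)
cv2.imwrite("pics/crop1.png",np.hstack([a,b]))
E
```

```text
4.1 [0.4222 0.1516 0.1055] [-44.6 -10.1  33.6] 0.0030101536151309117
[[-0.972 -0.23  -0.044]
 [-0.23   0.973 -0.012]
 [ 0.046 -0.001 -0.999]]
knob in tool [-0.0189  0.0002 -0.0125]
```

View pics/crop1.png

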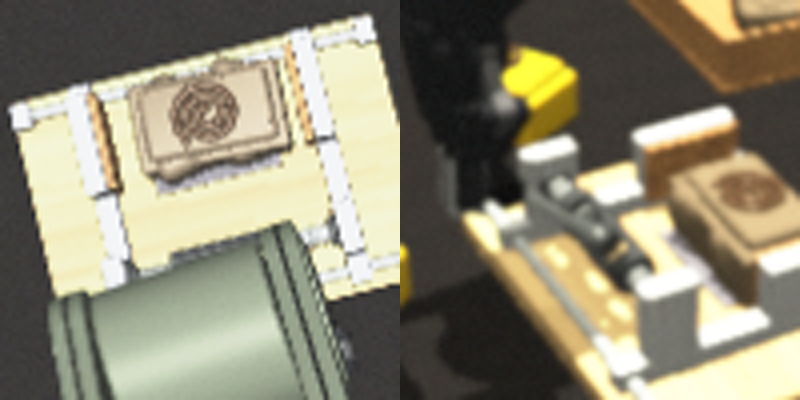

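The side view shows the fingers against the knob at about side (319,198), still at its start. The push force runs along the lever (45 N back, 34 N up), so friction has jammed it. I'll back off and follow the knob's arc, up as well as forward.

Call:
{"name": "carry_out", "arguments": {
  "motion": [
    {"translation": [0.004, 0, 0], "turn": 0},
    {"translation": [0.004, 0, 0], "turn": 0},
    {"translation": [0.004, 0, 0], "turn": 0},
    {"translation": [0.004, 0, 0], "turn": 0},
    {"translation": [0.003, 0, 0], "turn": 0},
    {"translation": [0, 0, 0], "turn": 0},
    {"translation": [0, 0, 0], "turn": 0},
    {"translation": [0, 0, 0], "turn": 0}
  ]
}}

```text
time: 5.2
tool_pos: [0.423, 0.1521, 0.1073]
eef_rot: [-0.0, -0.116, 0.993, 0.0]
contact_force: [-1.9, -1.4, 0.3]
gripper_width: 0.001
grip_force: 1.2
```

```bash
python3 e.py; python3 -c "
import numpy as np
t=np.linspace(-.79,.8,17);print(np.c_[t[1:],np.diff(85*np.sin(t)),np.diff(85*np.cos(t))].round(2))"
```

```text
5.2 [0.423  0.1521 0.1073] [-1.9 -1.4  0.3] 0.0014188807402672357
[[-0.973 -0.231 -0.   ]
 [-0.231  0.973  0.   ]
 [ 0.     0.    -1.   ]]
knob in tool [-0.0186 -0.0002 -0.0099]
[[-0.69  6.23  5.7 ]
 [-0.59  6.77  5.05]
 [-0.49  7.24  4.35]
 [-0.39  7.63  3.61]
 [-0.29  7.95  2.84]
 [-0.19  8.19  2.04]
 [-0.09  8.36  1.21]
 [ 0.01  8.43  0.38]
 [ 0.1   8.43 -0.46]
 [ 0.2   8.34 -1.3 ]
 [ 0.3   8.17 -2.12]
 [ 0.4   7.92 -2.92]
 [ 0.5   7.59 -3.69]
 [ 0.6   7.19 -4.42]
 [ 0.7   6.72 -5.12]
 [ 0.8   6.18 -5.76]]
```

Call:
{"name": "carry_out", "arguments": {
  "motion": [
    {"translation": [-0.0032, 0, -0.003], "turn": 0},
    {"translation": [-0.0032, 0, -0.003], "turn": 0},
    {"translation": [-0.0034, 0, -0.0026], "turn": 0},
    {"translation": [-0.0034, 0, -0.0026], "turn": 0},
    {"translation": [-0.0036, 0, -0.0022], "turn": 0},
    {"translation": [-0.0036, 0, -0.0022], "turn": 0},
    {"translation": [-0.0038, 0, -0.0018], "turn": 0},
    {"translation": [-0.0038, 0, -0.0018], "turn": 0}
  ]
}}

```text
time: 6.2
tool_pos: [0.4496, 0.1584, 0.1271]
eef_rot: [-0.001, -0.116, 0.993, -0.0]
contact_force: [-5.6, -1.1, 4.4]
gripper_width: -0.001
grip_force: 2.9
```

Call:
{"name": "carry_out", "arguments": {
  "motion": [
    {"translation": [-0.004, 0, -0.0012], "turn": 0},
    {"translation": [-0.004, 0, -0.0012], "turn": 0},
    {"translation": [-0.0041, 0, -0.0008], "turn": 0},
    {"translation": [-0.0041, 0, -0.0008], "turn": 0},
    {"translation": [-0.0042, 0, -0.0004], "turn": 0},
    {"translation": [-0.0042, 0, -0.0004], "turn": 0},
    {"translation": [-0.0042, 0, 0], "turn": 0},
    {"translation": [-0.0042, 0, 0], "turn": 0}
  ]
}}

```text
time: 7.2
tool_pos: [0.4827, 0.1663, 0.1313]
eef_rot: [0.0, -0.116, 0.993, 0.0]
contact_force: [-2.3, 0.3, 3.2]
gripper_width: 0.004
grip_force: 1.7
```

Call:
{"name": "carry_out", "arguments": {
  "motion": [
    {"translation": [-0.0042, 0, 0], "turn": 0},
    {"translation": [-0.0042, 0, 0], "turn": 0},
    {"translation": [-0.0042, 0, 0.0005], "turn": 0},
    {"translation": [-0.0042, 0, 0.0005], "turn": 0},
    {"translation": [-0.0041, 0, 0.001], "turn": 0},
    {"translation": [-0.0041, 0, 0.001], "turn": 0},
    {"translation": [-0.004, 0, 0.0014], "turn": 0},
    {"translation": [-0.004, 0, 0.0014], "turn": 0}
  ]
}}

```text
time: 8.2
tool_pos: [0.5147, 0.1739, 0.1254]
eef_rot: [0.0, -0.116, 0.993, 0.0]
contact_force: [-2.7, -0.1, 2.4]
gripper_width: -0.001
grip_force: 1.2
```

```bash
python3 e.py
python3 - <<'E'
from h import *
a=cv2.resize(capture("top")[170:270,185:285],(400,400),interpolation=cv2.INTER_CUBIC)
b=cv2.resize(capture("side")[150:250,200:300],(400,400),interpolation=cv2.INTER_CUBIC)
cv2.imwrite("pics/crop2.png",np.hstack([a,b]))
E
```

```text
8.2 [0.5147 0.1739 0.1254] [-2.7 -0.1  2.4] -0.0007366702642226899
[[-0.973 -0.231  0.   ]
 [-0.231  0.973  0.   ]
 [-0.     0.    -1.   ]]
knob in tool [ 0.0757 -0.0002  0.0082]
```

View pics/crop2.png

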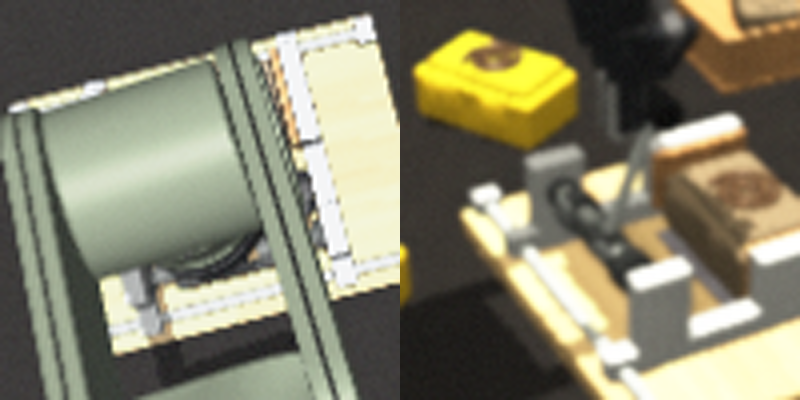

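The side view shows the lever past upright, leaning to the fossil, with the knob at about (365,175) and the jaws closing on the block. I'll carry on along the arc.

Call:
{"name": "carry_out", "arguments": {
  "motion": [
    {"translation": [-0.0038, 0, 0.0016], "turn": 0},
    {"translation": [-0.0038, 0, 0.0016], "turn": 0},
    {"translation": [-0.0036, 0, 0.002], "turn": 0},
    {"translation": [-0.0036, 0, 0.002], "turn": 0},
    {"translation": [-0.0034, 0, 0.0022], "turn": 0},
    {"translation": [-0.0034, 0, 0.0022], "turn": 0},
    {"translation": [-0.003, 0, 0.0024], "turn": 0},
    {"translation": [-0.003, 0, 0.0024], "turn": 0}
  ]
}}

```text
time: 9.3
tool_pos: [0.5399, 0.1799, 0.1097]
eef_rot: [-0.002, -0.116, 0.993, -0.0]
contact_force: [-10.5, -2.5, 14.9]
gripper_width: -0.003
grip_force: 9.2
```

Call:
{"name": "carry_out", "arguments": {
  "motion": [
    {"translation": [-0.001, 0, 0.0008], "turn": 0},
    {"translation": [-0.001, 0, 0.0008], "turn": 0},
    {"translation": [-0.001, 0, 0.0008], "turn": 0},
    {"translation": [-0.001, 0, 0.0005], "turn": 0},
    {"translation": [0, 0, 0], "turn": 0},
    {"translation": [0, 0, 0], "turn": 0},
    {"translation": [0, 0, 0], "turn": 0},
    {"translation": [0, 0, 0], "turn": 0}
  ]
}}

```text
time: 10.3
tool_pos: [0.5413, 0.1802, 0.1083]
eef_rot: [-0.004, -0.116, 0.993, -0.0]
contact_force: [-14.8, -4.2, 21.2]
gripper_width: -0.0
grip_force: 13.3
```

It is against the stop. I'll retreat backwards, then up.

Call:
{"name": "carry_out", "arguments": {
  "motion": [
    {"translation": [0.004, 0, -0.001], "turn": 0},
    {"translation": [0.005, 0, -0.001], "turn": 0},
    {"translation": [0.008, 0, 0], "turn": 0},
    {"translation": [0.01, 0, 0], "turn": 0},
    {"translation": [0.02, 0, -0.01], "turn": 0},
    {"translation": [0.03, 0, -0.02], "turn": 0},
    {"translation": [0.03, 0, -0.03], "turn": 0},
    {"translation": [0.03, 0, -0.03], "turn": 0}
  ]
}}

```text
time: 11.3
tool_pos: [0.4106, 0.1491, 0.1984]
eef_rot: [-0.0, -0.116, 0.993, -0.0]
contact_force: [-0.1, -0.5, 1.2]
gripper_width: 0.002
grip_force: 0.0
```

Call:
{"name": "carry_out", "arguments": {
  "motion": [
    {"translation": [0, 0.05, -0.02], "turn": 0},
    {"translation": [0, 0.05, -0.02], "turn": 0},
    {"translation": [0, 0.05, 0], "turn": 0},
    {"translation": [0, 0.05, 0], "turn": 0},
    {"translation": [0, 0.05, 0], "turn": 0},
    {"translation": [0, 0.05, 0], "turn": 0},
    {"translation": [0, 0, 0], "turn": 0},
    {"translation": [0, 0, 0], "turn": 0}
  ]
}}

```text
time: 12.3
tool_pos: [0.3424, 0.4406, 0.2375]
eef_rot: [-0.0, -0.116, 0.993, -0.001]
contact_force: [1.1, -0.3, -0.9]
gripper_width: 0.002
grip_force: 0.0
```

```bash
python3 e.py
python3 - <<'E'
from h import *
a=cv2.resize(capture("top")[170:270,185:285],(400,400),interpolation=cv2.INTER_CUBIC)
b=cv2.resize(capture("side")[150:250,220:320],(400,400),interpolation=cv2.INTER_CUBIC)
cv2.imwrite("pics/crop3.png",np.hstack([a,b]))
E
```

```text
12.3 [0.3424 0.4406 0.2375] [ 1.1 -0.3 -0.9] 0.001782902154972883
[[-0.973 -0.231 -0.001]
 [-0.231  0.973 -0.002]
 [ 0.001 -0.001 -1.   ]]
knob in tool [-0.0304 -0.2994  0.1207]
```

View pics/crop3.png

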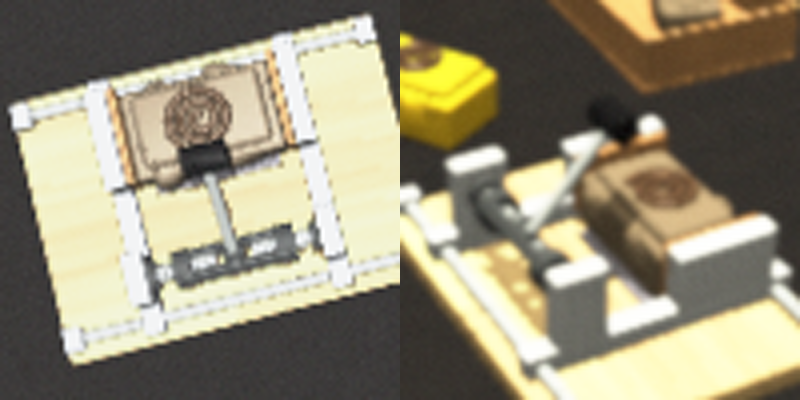

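The lever leans to the fossil, with the knob at top (236.3,210) and side (273,179.3), and both jaws touch the stone. I'll check the angle from that.

Run:
```python
from h import *
X,r=tri((236.3,210),(273,179.3));d=(X[:2]-[.5,.17])@[.973,.231];print(X,r,"lean",np.arctan2(d,X[2]-.058))
print(tri((185+198/4,170+115/4),(220+262/4,150+185/4)))
```

```text
[0.55685854 0.1835928  0.12157376] [np.float64(0.2893172921950624), np.float64(0.3671921769760511)] lean 0.7435463232957717
(array([0.59224653, 0.19410859, 0.06360641]), [np.float64(0.055000808559422514), np.float64(0.06972670641755573)])
```

```bash
python3 -c "
from bench import *
print(sign_off())"
```

```text
the job is handed in; nothing more can be done
None
```

The fossil clamp's lever is over at its stop and released: I measured about 1.69 rad, against the 1.55 needed. Both jaws hold the fossil, which moved about 6 mm; the empty clamp was not touched, and the job is handed in with no verdict returned.

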